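# Nest the rinsed painting cups on the dish and cover them

## Task

Put the rinsed cups away, nested on the round white dish: stand the wide low cup in the middle of the dish, then put the middle-sized cup inside it, then the slim tall cup inside that one, and last set the loose orange lid, open side down as it lies, over the mouth of the slim cup. Take them one at a time in that order and leave everything upright and released; do not shift or tip the dish, the paint pots or the glass jar.

Things in the scene. Friction and masses are not known exactly. Their poses are not given: they have to be found in the camera images.
- wide_cup: wide low straight-sided cup, open at the top, white plastic: 66 mm outside diameter, 42 mm tall, wall 3 mm, floor 4 mm thick, about 60 g, standing upright on the table. Origin at the centre of its underside, z up out of its mouth
- middle_cup: middle-sized straight-sided cup, open at the top, white plastic: 46 mm outside diameter, 62 mm tall, wall 3 mm, floor 4 mm thick, about 50 g, standing upright on the table. Origin at the centre of its underside, z up. Standing in the wide cup it stands 24 mm above that cup's rim
- slim_cup: slim tall straight-sided cup, open at the top, white plastic: 28 mm outside diameter, 84 mm tall, wall 2.5 mm, floor 4 mm thick, about 40 g, standing upright on the table. Origin at the centre of its underside, z up. Standing in the middle cup it stands 26 mm above that cup's rim
- lid: loose round orange plastic lid lying alone on the table, open side down (not one of the broader caps on the pots): 44 mm outside diameter, 16 mm tall overall, flat top 3 mm thick, below it a skirt 13 mm deep with 38 mm inside diameter; about 20 g. Origin at the centre of its lower (skirt) edge, z up. Seated on the slim cup, its origin is 71 mm above the cup's origin
- dish: shallow round white ceramic dish, clean: 124 mm across the rim, 104 mm across the foot, 10 mm tall, flat floor 5 mm thick and about 96 mm across, 0.45 kg, loose. Origin at the centre of its underside, z up. (Two larger flat white palettes with dabs of paint lie farther out to the sides: not these)
- pot_a: closed paint pot, dark green sides, flat orange screw cap: a solid upright cylinder 56 mm across (cap) and 58 mm tall, about 0.15 kg, loose; a bystander. Origin at the centre of its underside, z up
- pot_b: closed paint pot, dark brown sides, flat orange screw cap: a solid upright cylinder 56 mm across (cap) and 58 mm tall, about 0.15 kg, loose; a bystander. Origin at the centre of its underside, z up
- pot_c: closed paint pot, ochre sides, flat orange screw cap: a solid upright cylinder 56 mm across (cap) and 58 mm tall, about 0.15 kg, loose; a bystander. Origin at the centre of its underside, z up
- glass_jar: empty clear glass jar, open at the top, 72 mm diameter, 110 mm tall, neck 60 mm, about 0.4 kg, loose; the tallest bystander. Origin at the centre of its underside, z up
Not all that is in view belongs to the job. Several things have the shape of the lid; the one meant has the colours described above.

How it is judged:
By the outcome, as a careful person would: the job done as asked, in the order asked, and still so for the second after the job is handed in, with the robot touching nothing.
It also fails if it takes over 138 s, if anything falls off the work surface, if the arm or the gripper's body presses on something with over 40 N, if the wrist force passes 120 N, or if a joint passes its speed limit or range.

## Robot

A 6-joint arm with a two-finger parallel gripper is mounted at the origin on the work surface. World frame = base frame: x ahead of the robot, y to its left, z up, the work surface at z = 0. Lengths are in m, angles in rad, forces in N, time in s.
With the tool pointing down it reaches from about 0.35 to 0.85 m from the base axis. Payload 8.1 kg.
Tool frame: the origin (TCP) lies between the finger pads; the fingertips stand 11 mm ahead of it and the grasp point (between the pads) lies 8 mm behind it; y points along the fingers, x is the direction in which the jaws open and shut, and the axes are right-handed (so a half turn about y gives the same grasp; the last joint's range is limited). The gripper opens to 93 mm and grips with 3 to 60 N. Pads are 15 mm wide; open, the fingers measure 128 mm over their backs; the gripper's body (75 mm by 188 mm) begins 65 mm behind the grasp point.
Start: joints at [1.085, 0.13, 1.488, -0, 1.523, -0.085], TCP at [0.234, 0.552, 0.23] pointing down, gripper open.
Joint ranges: [-2.96, 2.96], [-0.89, 2.26], [0.02, 2.5], [-1.34, 4.48], [0, 2.73], [-2.66, 2.66]. Speed limits (rad/s): [2.39, 2.39, 2.79, 3.14, 3.14, 3.14].

## Interface

Orientations are given as a rotation vector (axis times angle).
In Python, from plant import readout, optics, robot gives the robot as it stands.
- The arm moves only by the shell command python3 -m creep 'ROWS' [FORCE]. ROWS is JSON, a list that holds one entry, the list of rows, each a list of 7 numbers: the closure, from 0 (fully open) to 1 (shut), then the shift along the tool's x, y, z in cm, then the turn, a rotation vector about the tool's x, y, z in degrees. In form: [[[grip, x, y, z, wx, wy, wz], ...]]. A call has exactly 8 rows; each row shifts and turns the pose as measured when the row begins, along the tool's axes as they then stand; what a row does not reach is not made up. A row lasts 1/10 s, in which the tool goes at most 50 mm and 8.59 degrees, less where a joint would pass 70% of its speed; a pose out of reach is approached as far as the arm can. A call is refused whole if a number of a shift passes 5 or a number of a turn 8.59, either way. A call with a gripper value outside its range is refused whole. The fingers move at their own pace and stop on an object; FORCE is the grip in N (left out, the last holds). Time passes only in rows, so rows that do not move let the fingers close, or fill a call up. It gives the time, the measured TCP pose, the force and the opening at its end, in the units of the state.
- readout.read_state(): the state, without advancing time (a new reading comes with each control period).
- optics.read_camera(name): name is "scene" or "top" or "wrist"; returns a dict with "frame" (420x560x3 uint8, red, green, blue), "depth" (420x560 float32, m along the optical axis (not along the pixel's ray), 0 where there is no reading), "intrinsics" (3x3 intrinsics, pixels), "R" (3x3) and "t" (3): a world point X has camera coordinates R X + t. Camera axes: x right, y down, z forward; pixel columns grow to the right and rows downward; lengths in m; the calibration is good to about 2 mm. A picture is of the moment at which its call begins.
- robot.close_job(): hands the job in, once; it reports no verdict.
The state is a dict: "t": time; "q": joint angles; "dq": joint speeds; "joint_torque": joint torques, N m; "tool_pos": TCP position; "orientation": TCP orientation; "force": force on the tool from outside, world axes, zero at the start; "wrist_torque": the same for the moment, N m; "opening": finger opening in m.
Only numpy, scipy, OpenCV 4.12 (cv2) and the standard library are available. Lean on these libraries where they do the work, as an engineer would, in place of code of your own. Each camera call takes 0.05 s, during which the arm holds its last target. There are 200 camera calls.

## Working session

There is one attempt and no reset: what is moved stays moved. The work goes in short steps, Python scripts to look and compute and a shell command to move; the robot and the scene stay as the last step left them, time stands still between calls to the robot, and variables do not carry over. Pictures are saved under pics/ and viewed, about 12 in all and at most 16, crops included, and the job is handed in when it is done.

```bash
ls; mkdir -p pics
cat > h.py <<'E'
import numpy as np,cv2
from plant import readout,optics,robot
from scipy.spatial.transform import Rotation as Ro
def cam(n):
    c=optics.read_camera(n); c={k:np.array(v) if k!='x' else v for k,v in c.items()}
    return c
def world(c):
    d=c['depth'];v,u=np.indices(d.shape);K=c['intrinsics']
    P=np.stack([(u-K[0,2])/K[0,0]*d,(v-K[1,2])/K[1,1]*d,d],-1)
    W=(P-c['t'])@c['R']; W[d==0]=np.nan
    return W
def save(n,img,s=1):
    cv2.imwrite(n,cv2.resize(img[...,::-1],None,fx=s,fy=s,interpolation=cv2.INTER_CUBIC))
E
python3 - <<'E'
from h import *
for n in('scene','top'):
    c=cam(n); save(f'pics/{n}0.png',c['frame'],1.4); np.savez(f'{n}0.npz',**c)
    print(n,c['intrinsics'],-c['R'].T@c['t'])
print(readout.read_state())
E
```

```text
pics
scene [[473.82286726   0.         277.831464  ]
 [  0.         473.82286726 218.43620401]
 [  0.           0.           1.        ]] [ 0.94898066 -0.59000592  0.77636887]
top [[436.1167966    0.         286.10039825]
 [  0.         436.1167966  209.91504742]
 [  0.           0.           1.        ]] [ 0.31067722 -0.00635641  0.91667289]
{'t': 0.1, 'q': array([ 1.08461355e+00,  1.31116353e-01,  1.48916928e+00,  2.51144592e-05,
        1.52295813e+00, -8.54293728e-02]), 'dq': array([ 0.00025399, -0.0008241 , -0.00404231, -0.0005008 , -0.0006049 ,
        0.00023674]), 'joint_torque': array([ 1.28582520e-03, -5.61339641e+01, -4.93096805e+01,  7.71387597e-02,
        2.91781680e-02, -3.58003444e-05]), 'tool_pos': array([0.23382826, 0.55203784, 0.22867457]), 'orientation': array([-1.37333658, -0.90803214,  0.91043824]), 'force': array([ 0.95834615, -0.17889534,  0.73152526]), 'wrist_torque': array([-0.01787696, -0.03629998, -0.00448539]), 'opening': 0.09307417095810899}
```

View pics/top0.png

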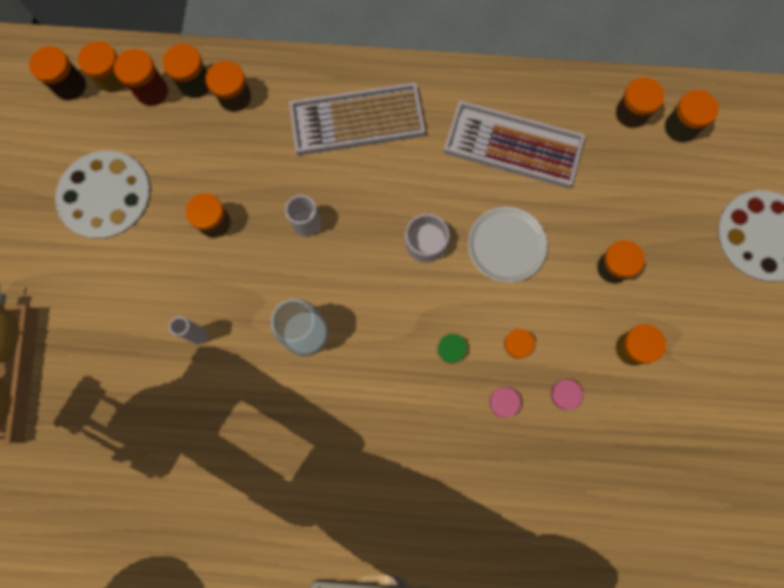

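View pics/scene0.png

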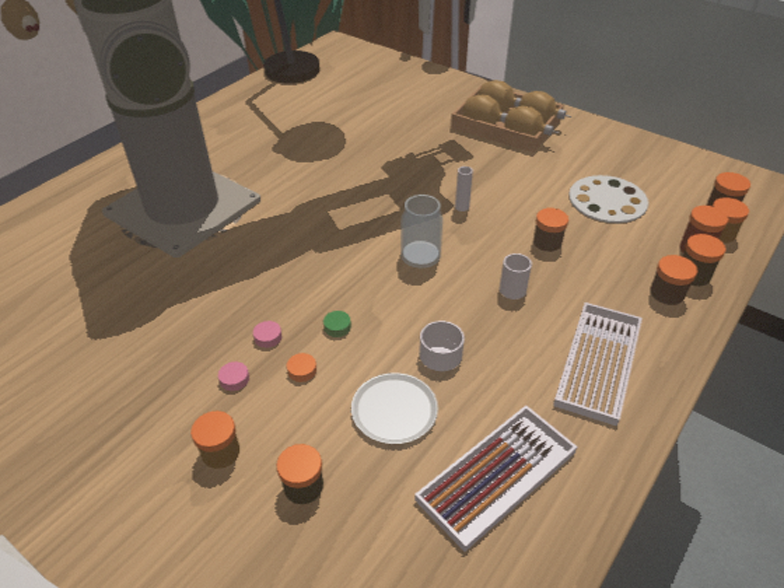

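Seen in the top picture (784x588 px):
- **Lid candidates:** orange disc (520,343), green disc (452,348), pink discs (505,402) and (567,393). The orange pot caps are broader: (205,212), (624,258), (645,343) and others at the back.
- **Dish candidates:** clean dish (507,244), paint palettes (102,193) and (765,235).
- **Cups:** wide (428,238), middle (302,213), slim (182,327). The clear jar is at (299,326).

I choose the orange disc (520,343) as the lid and the clean dish (507,244).

```bash
cat >> h.py <<'E'
from scipy.optimize import least_squares
def near(W,x,y,r,z0,z1):
    m=(np.hypot(W[...,0]-x,W[...,1]-y)<r)&(W[...,2]>z0)&(W[...,2]<z1); return W[m]
def topfit(P):
    c,r=cv2.minEnclosingCircle(P[:,:2].astype(np.float32)); return np.round(c,4),round(r*2,4),len(P),np.round(np.median(P[:,2]),4)
E
python3 - <<'E'
from h import *
T=dict(np.load('top0.npz'));S=dict(np.load('scene0.npz'));WT,WS=world(T),world(S)
obj=dict(wide=((428,238),.042,.045),middle=((302,208),.062,.035),slim=((180,325),.084,.025),lid=((520,343),.016,.03),dish=((507,244),.01,.075),potA=((624,258),.058,.04),potB=((645,343),.058,.04),potC=((205,212),.058,.04),jar=((293,320),.110,.045),green=((452,348),.016,.03),pink=((505,402),.016,.03),pink2=((567,393),.016,.03))
K=T['intrinsics']
for n,((u,v),h,r) in obj.items():
    z=h; ray=T['R'].T@np.array([(u/1.4-K[0,2])/K[0,0],(v/1.4-K[1,2])/K[1,1],1]);C=-T['R'].T@T['t']
    g=C+ray*(z-C[2])/ray[2]
    out=[]
    for W in(WT,WS):
        P=near(W,g[0],g[1],r,h-.006,h+.008)
        out.append(topfit(P) if len(P)>5 else None)
    print(n,g.round(3),out)
a=T['frame'][140:290,110:480]; save('pics/crop0.png',a,2.1)
E
```

```text
wide [ 0.602 -0.021  0.042] [(array([ 0.6105, -0.0185]), 0.0669, 159, np.float64(0.0398)), (array([ 0.6108, -0.0163]), 0.0688, 176, np.float64(0.0398))]
middle [0.628 0.17  0.062] [(array([0.6283, 0.1722]), 0.0468, 113, np.float64(0.0597)), (array([0.6287, 0.1738]), 0.0493, 112, np.float64(0.0597))]
slim [0.436 0.314 0.084] [(array([0.4359, 0.3165]), 0.0285, 68, np.float64(0.0812)), (array([0.4381, 0.3174]), 0.0329, 49, np.float64(0.0821))]
lid [ 0.458 -0.168  0.016] [(array([ 0.4605, -0.1682]), 0.0439, 344, np.float64(0.0147)), (array([ 0.4606, -0.1671]), 0.0476, 287, np.float64(0.0145))]
dish [ 0.613 -0.144  0.01 ] [(array([ 0.6159, -0.1444]), 0.1237, 1295, np.float64(0.0056)), (array([ 0.6146, -0.1425]), 0.1251, 1369, np.float64(0.0055))]
potA [ 0.589 -0.308  0.058] [(array([ 0.5913, -0.3105]), 0.0566, 564, np.float64(0.0566)), (array([ 0.5914, -0.3099]), 0.0571, 732, np.float64(0.0565))]
potB [ 0.465 -0.337  0.058] [(array([ 0.4667, -0.3392]), 0.0569, 624, np.float64(0.0567)), (array([ 0.4666, -0.3385]), 0.0582, 647, np.float64(0.0565))]
potC [0.612 0.314 0.058] [(array([0.6172, 0.3183]), 0.057, 524, np.float64(0.056)), (array([0.6183, 0.3202]), 0.0598, 278, np.float64(0.0566))]
jar [0.45  0.154 0.11 ] [(array([0.4525, 0.1542]), 0.0605, 213, np.float64(0.108)), (array([0.4514, 0.156 ]), 0.0652, 152, np.float64(0.1078))]
green [ 0.443 -0.068  0.016] [(array([ 0.4453, -0.0682]), 0.0438, 346, np.float64(0.0145)), (array([ 0.4466, -0.0658]), 0.0471, 245, np.float64(0.0146))]
pink [ 0.37  -0.15   0.016] [(array([ 0.3718, -0.1501]), 0.0438, 364, np.float64(0.0148)), (array([ 0.3724, -0.1485]), 0.0475, 258, np.float64(0.0145))]
pink2 [ 0.39  -0.239  0.016] [(array([ 0.3907, -0.2405]), 0.0443, 368, np.float64(0.0148)), (array([ 0.3905, -0.2379]), 0.0462, 299, np.float64(0.0146))]
```

View pics/crop0.png

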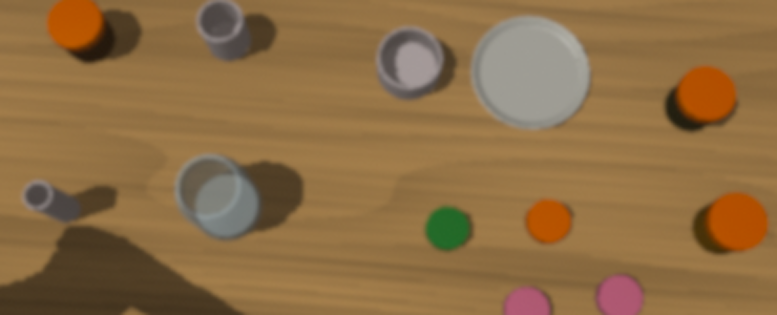

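```bash
cat > d.py <<'E'
import sys
from h import *
# delta to world target x y z (m), in tool axes cm; optional jaw yaw (deg, direction of tool x, mod 180)
def rel(x,y,z,yaw=None):
    s=readout.read_state();R=Ro.from_rotvec(s['orientation']).as_matrix();p=s['tool_pos']
    print('t',round(s['t'],2),'p',p.round(4),'F',s['force'].round(1),'open',round(s['opening'],4),'tilt z',R[:,2].round(3),'yawx',round(np.degrees(np.arctan2(R[1,0],R[0,0])),1),'q6',round(s['q'][5],2),'q1',round(s['q'][0],2))
    print('delta cm',(R.T@(np.array([x,y,z])-p)*100).round(2))
    yw=np.degrees(np.arctan2(R[1,0],R[0,0])) if yaw is None else yaw
    zz=[0,0,-1];c,s_=np.cos(np.radians(yw)),np.sin(np.radians(yw));X=np.array([c,s_,0]);G=np.stack([X,np.cross(zz,X),zz],1)
    print('turn deg',np.degrees(Ro.from_matrix(R.T@G).as_rotvec()).round(2))
if __name__=='__main__': rel(*map(float,sys.argv[1:]))
E
python3 d.py .6107 -.0175 .15 0;python3 d.py .6107 -.0175 .15
```

```text
t 0.1 p [0.2338 0.552  0.2287] F [ 1.  -0.2  0.7] open 0.0931 tilt z [-0.921  0.39   0.   ] yawx 67.0 q6 -0.09 q1 1.08
delta cm [-37.73   7.92 -56.92]
turn deg [-78.6   52.15  52.01]
t 0.1 p [0.2338 0.552  0.2287] F [ 1.  -0.2  0.7] open 0.0931 tilt z [-0.921  0.39   0.   ] yawx 67.0 q6 -0.09 q1 1.08
delta cm [-37.73   7.92 -56.92]
turn deg [-9.001e+01  7.000e-02 -7.000e-02]
```

```bash
sed -i "s/'tilt z',R\[:,2\]/'y axis',R[:,1]/; s/G=np.stack.*/G=np.stack([X,zz,np.cross(X,zz)],1)/" d.py
python3 d.py .6107 -.0175 .15 0;python3 d.py .6107 -.0175 .23 ; python3 d.py .6107 -.0175 .15 45
```

```text
t 0.1 p [0.2338 0.552  0.2287] F [ 1.  -0.2  0.7] open 0.0931 y axis [-0.001 -0.001 -1.   ] yawx 67.0 q6 -0.09 q1 1.08
delta cm [-37.73   7.92 -56.92]
turn deg [ 5.000e-02  6.704e+01 -9.000e-02]
t 0.1 p [0.2338 0.552  0.2287] F [ 1.  -0.2  0.7] open 0.0931 y axis [-0.001 -0.001 -1.   ] yawx 67.0 q6 -0.09 q1 1.08
delta cm [-37.74  -0.08 -56.92]
turn deg [-0.01 -0.   -0.09]
t 0.1 p [0.2338 0.552  0.2287] F [ 1.  -0.2  0.7] open 0.0931 y axis [-0.001 -0.001 -1.   ] yawx 67.0 q6 -0.09 q1 1.08
delta cm [-37.73   7.92 -56.92]
turn deg [ 1.000e-02  2.204e+01 -9.000e-02]
```

```bash
python3 -m creep '[[[0,-2.7,0,-4.1,0,0,0],[0,-2.7,0,-4.1,0,0,0],[0,-2.7,0,-4.1,0,0,0],[0,-2.7,0,-4.1,0,0,0],[0,-2.7,0,-4.1,0,0,0],[0,-2.7,0,-4.1,0,0,0],[0,-2.7,0,-4.1,0,0,0],[0,-2.7,0,-4.1,0,0,0]]]' 20; python3 d.py .6107 -.0175 .15 0
```

```text
t: 0.9
tool_pos: [0.4516, 0.2206, 0.2241]
orientation: [-1.369, -0.912, 0.924]
force: [1.0, -0.8, -1.3]
opening: 0.0927
t 0.9 p [0.4516 0.2206 0.2241] F [ 1.  -0.8 -1.3] open 0.0927 y axis [-0.006 -0.005 -1.   ] yawx 67.7 q6 -0.83 q1 0.35
delta cm [-15.95   7.43 -23.78]
turn deg [ 4.00e-02  6.77e+01 -4.60e-01]
```

```bash
python3 -m creep '[[[0,-2.7,0,-4,0,0,0],[0,-2.7,0,-4,0,0,0],[0,-2.7,0,-4,0,0,0],[0,-2.7,0,-4,0,0,0],[0,-2.7,0,-4,0,0,0],[0,-2,0,-3,0,8.5,0],[0,0,0,0,0,8.5,0],[0,0,0,0,0,8.5,0]]]'; python3 -m creep '[[[0,0,0.4,0,0,8.5,0],[0,0,0.4,0,0,8.5,0],[0,0,0.4,0,0,8.5,0],[0,0,0.4,0,0,8.5,0],[0,0,0.4,0,0,8.5,0],[0,0,0,0,0,0,0],[0,0,0,0,0,0,0],[0,0,0,0,0,0,0]]]'; python3 d.py .6107 -.0175 .15 0;python3 - <<'E'
from h import *
c=cam('wrist');save('pics/w1.png',c['frame'],1.2);W=world(c)
P=near(W,.6107,-.0175,.045,.034,.05);print(topfit(P))
print(topfit(near(W,.615,-.1435,.075,.003,.015)))
E
```

```text
t: 1.7
tool_pos: [0.6098, -0.0279, 0.2197]
orientation: [-1.496, -0.557, 0.577]
force: [-0.7, -0.1, -0.3]
opening: 0.0929
t: 2.5
tool_pos: [0.6074, -0.0295, 0.1943]
orientation: [-1.575, 0.029, 0.0]
force: [0.6, 0.4, -0.4]
opening: 0.0934
t 2.5 p [ 0.6074 -0.0295  0.1943] F [ 0.6  0.4 -0.4] open 0.0934 y axis [-0.019 -0.004 -1.   ] yawx -1.1 q6 -0.11 q1 -0.13
delta cm [0.39 4.41 1.23]
turn deg [ 0.26 -1.05 -1.09]
(array([ 0.6096, -0.0161]), 0.0661, 1028, np.float64(0.0409))
(array([ 0.6145, -0.1423]), 0.1234, 5877, np.float64(0.0046))
```

View pics/w1.png

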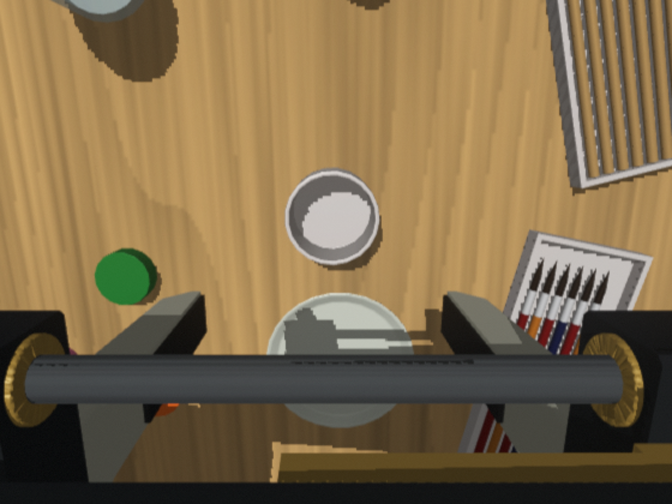

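```bash
python3 -m creep '[[[0,0.3,0,1.3,0,-1.1,-1.1],[0,0,0,0,0,0,0],[0,0,2,0,0,0,0],[0,0,3,0,0,0,0],[0,0,3,0,0,0,0],[0,0,2,0,0,0,0],[0,0,0,0,0,0,0],[0,0,0,0,0,0,0]]]'; python3 d.py .610 -.0165 .026 0
```

```text
t: 3.35
tool_pos: [0.6141, -0.0136, 0.0956]
orientation: [-1.576, -0.019, 0.003]
force: [-0.2, 0.4, 0.2]
opening: 0.0928
t 3.35 p [ 0.6141 -0.0136  0.0956] F [-0.2  0.4  0.2] open 0.0928 y axis [ 0.01  -0.005 -1.   ] yawx 0.8 q6 -0.12 q1 -0.1
delta cm [-0.48  6.95 -0.25]
turn deg [0.29 0.78 0.59]
```

```bash
python3 -m creep '[[[0,-0.4,1,-0.2,0.2,0.6,0.5],[0,0,2,0,0,0,0],[0,0,1.5,0,0,0,0],[0,0,1,0,0,0,0],[0,0,0.5,0,0,0,0],[0,0,0.5,0,0,0,0],[0,0,0,0,0,0,0],[0,0,0,0,0,0,0]]]'; python3 d.py .610 -.0165 .026 0
```

```text
t: 4.15
tool_pos: [0.6146, -0.0166, 0.0337]
orientation: [-1.573, -0.01, -0.006]
force: [-0.0, 0.5, 0.0]
opening: 0.0931
t 4.15 p [ 0.6146 -0.0166  0.0337] F [-0.   0.5  0. ] open 0.0931 y axis [ 0.01  -0.002 -1.   ] yawx 0.1 q6 -0.11 q1 -0.11
delta cm [-0.46  0.77  0.02]
turn deg [0.13 0.12 0.58]
```

```bash
python3 -m creep '[[[0,-0.4,0.4,0,0,0,0.5],[0,-0.1,0.4,0,0,0,0],[0.25,0,0,0,0,0,0],[0.25,0,0,0,0,0,0],[1,0,0,0,0,0,0],[1,0,0,0,0,0,0],[1,0,0,0,0,0,0],[1,0,0,0,0,0,0]]]' 15; python3 d.py .6145 -.1425 .12 0
```

```text
t: 4.95
tool_pos: [0.6102, -0.0167, 0.0266]
orientation: [-1.573, -0.004, -0.0]
force: [-0.5, 0.2, -0.3]
opening: 0.0662
t 4.95 p [ 0.6102 -0.0167  0.0266] F [-0.5  0.2 -0.3] open 0.0662 y axis [ 0.003 -0.003 -1.   ] yawx 0.1 q6 -0.11 q1 -0.11
delta cm [  0.43  -9.3  -12.6 ]
turn deg [0.15 0.13 0.17]
```

```bash
python3 -m creep '[[[1,0,-1,0,0,0,0],[1,0,-2,0,0,0,0],[1,0,-2,0,0,0,0],[1,0,0,-3,0,0,0],[1,0,0,-4,0,0,0],[1,0.2,0,-4,0,0,0],[1,0.2,0,-1.5,0,0,0],[1,0,0,0,0,0,0]]]'; python3 d.py .6145 -.1425 .0316 0
```

```text
t: 5.75
tool_pos: [0.616, -0.1444, 0.0849]
orientation: [-1.574, -0.01, -0.001]
force: [-0.1, 1.2, -0.3]
opening: 0.0662
t 5.75 p [ 0.616  -0.1444  0.0849] F [-0.1  1.2 -0.3] open 0.0662 y axis [ 0.007 -0.004 -1.   ] yawx 0.3 q6 -0.32 q1 -0.31
delta cm [-0.19  5.33  0.21]
turn deg [0.21 0.32 0.39]
```

```bash
python3 -m creep '[[[1,-0.2,1.5,0.2,0.2,0.3,0.4],[1,0,1.5,0,0,0,0],[1,0,1,0,0,0,0],[1,0,0.5,0,0,0,0],[1,0,0.3,0,0,0,0],[1,0,0,0,0,0,0],[1,0,0,0,0,0,0],[1,0,0,0,0,0,0]]]'; python3 d.py .6145 -.1425 .0316 0
```

```text
t: 6.55
tool_pos: [0.6131, -0.1357, 0.0312]
orientation: [-1.568, -0.001, 0.007]
force: [0.1, -0.1, -0.6]
opening: 0.0664
t 6.55 p [ 0.6131 -0.1357  0.0312] F [ 0.1 -0.1 -0.6] open 0.0664 y axis [-0.004  0.002 -1.   ] yawx 0.3 q6 -0.31 q1 -0.3
delta cm [ 0.14 -0.04 -0.68]
turn deg [-0.14  0.28 -0.22]
```

```bash
python3 -m creep '[[[1,0.1,-0.3,-0.6,0,0.2,0],[1,0,0,0,0,0,0],[1,0,0,0,0,0,0],[1,0,0,0,0,0,0],[1,0,0,0,0,0,0],[1,0,0,0,0,0,0],[1,0,0,0,0,0,0],[1,0,0,0,0,0,0]]]'; python3 d.py .6145 -.1425 .0316 0
```

```text
t: 7.35
tool_pos: [0.6144, -0.1422, 0.0348]
orientation: [-1.568, 0.002, 0.003]
force: [0.3, 0.4, -0.3]
opening: 0.0665
t 7.35 p [ 0.6144 -0.1422  0.0348] F [ 0.3  0.4 -0.3] open 0.0665 y axis [-0.003  0.003 -1.   ] yawx 0.0 q6 -0.31 q1 -0.31
delta cm [ 0.01  0.32 -0.03]
turn deg [-0.16  0.04 -0.18]
```

```bash
python3 -m creep '[[[1,0,0.2,0,-0.2,0,-0.2],[1,0,0.1,0,0,0,0],[1,0,0.1,0,0,0,0],[1,0,0,0,0,0,0],[1,0,0,0,0,0,0],[1,0,0,0,0,0,0],[1,0,0,0,0,0,0],[1,0,0,0,0,0,0]]]'; python3 d.py .6145 -.1425 .0316 0
```

```text
t: 8.15
tool_pos: [0.6147, -0.1424, 0.0313]
orientation: [-1.572, -0.002, -0.0]
force: [-0.2, 0.3, 1.0]
opening: 0.0663
t 8.15 p [ 0.6147 -0.1424  0.0313] F [-0.2  0.3  1. ] open 0.0663 y axis [ 0.001 -0.002 -1.   ] yawx 0.1 q6 -0.31 q1 -0.31
delta cm [-0.02 -0.03 -0.01]
turn deg [0.09 0.05 0.07]
```

```bash
python3 -m creep '[[[0.2,0,0,0,0,0,0],[0.1,0,0,0,0,0,0],[0.1,0,0,0,0,0,0],[0.1,0,0,0,0,0,0],[0.1,0,-1,0,0,0,0],[0.1,0,-3,0,0,0,0],[0.1,0,-4,0,0,0,0],[0.1,0,-4,0,0,0,0]]]'; python3 -m creep '[[[0.1,0,-4,0,0,0,0],[0.1,0,0,3.5,0,0,0],[0.1,0,0,4.5,0,0,0],[0.1,0,0,4.5,0,0,0],[0.1,0,0,4.5,0,0,0],[0.1,0,0,4.5,0,0,0],[0.1,0,0,2,0,0,0],[0,0,0,0,0,0,0]]]'; python3 d.py .6285 .173 .15 0
python3 - <<'E'
from h import *
c=cam('top');W=world(c);save('pics/t2.png',c['frame'][120:260,150:480],2.3)
print('wide',topfit(near(W,.6145,-.1425,.045,.040,.055)),'dish',topfit(near(W,.6145,-.1425,.075,.003,.015)))
w=world(cam('wrist'));print('mid',topfit(near(w,.6285,.173,.035,.055,.07)),topfit(near(W,.6285,.173,.035,.055,.07)))
E
```

```text
t: 8.95
tool_pos: [0.6094, -0.1405, 0.1478]
orientation: [-1.568, 0.009, 0.011]
force: [0.6, 0.3, 0.5]
opening: 0.0835
t: 9.75
tool_pos: [0.6156, 0.1002, 0.2088]
orientation: [-1.571, -0.006, -0.012]
force: [0.6, -0.3, 0.0]
opening: 0.0879
t 9.75 p [0.6156 0.1002 0.2088] F [ 0.6 -0.3  0. ] open 0.0879 y axis [ 0.011 -0.001 -1.   ] yawx -0.2 q6 0.08 q1 0.08
delta cm [1.2  5.89 7.29]
turn deg [ 0.04 -0.19  0.66]
wide (array([ 0.6152, -0.1444]), 0.0673, 171, np.float64(0.0451)) dish (array([ 0.6126, -0.1377]), 0.1384, 1665, np.float64(0.0063))
mid (array([0.6277, 0.1752]), 0.046, 745, np.float64(0.061)) (array([0., 0.]), 0.0, 0, np.float64(nan))
  return _methods._mean(a, axis=axis, dtype=dtype,
  ret = ret.dtype.type(ret / rcount)
```

View pics/t2.png

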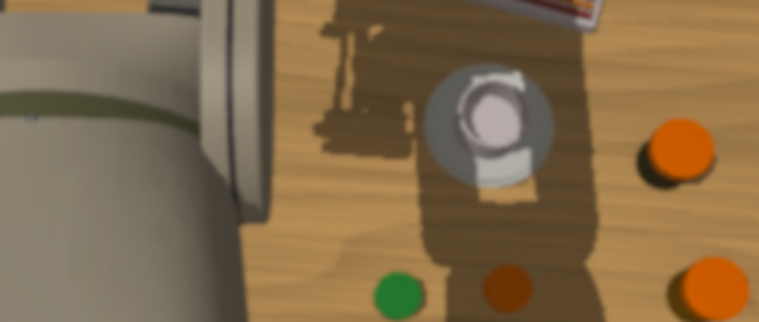

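```bash
python3 -m creep '[[[0.2,0.4,0,2.5,0,-0.2,0.6],[0.2,0.4,0,2.5,0,0,0],[0.2,0.4,0,2.4,0,0,0],[0.2,0,2,0,0,0,0],[0.2,0,3,0,0,0,0],[0.2,0,3,0,0,0,0],[0.2,0,2,0,0,0,0],[0.2,0,0,0,0,0,0]]]'; python3 d.py .628 .174 .055 0
```

```text
t: 10.65
tool_pos: [0.6333, 0.1591, 0.1094]
orientation: [-1.576, 0.008, -0.018]
force: [-1.4, 0.3, 0.1]
opening: 0.0744
t 10.65 p [0.6333 0.1591 0.1094] F [-1.4  0.3  0.1] open 0.0744 y axis [ 0.006 -0.005 -1.   ] yawx -0.9 q6 0.19 q1 0.17
delta cm [-0.58  5.43  1.5 ]
turn deg [ 0.28 -0.94  0.34]
```

```bash
python3 -m creep '[[[0.2,-0.5,0,1.5,0.3,-0.8,0.3],[0.2,0,0,0,0,0,0],[0.2,0,1.5,0,0,0,0],[0.2,0,1.5,0,0,0,0],[0.2,0,1,0,0,0,0],[0.2,0,0.5,0,0,0,0],[0.2,0,0.3,0,0,0,0],[0.2,0,0,0,0,0,0]]]'; python3 d.py .628 .174 .055 0
```

```text
t: 11.45
tool_pos: [0.631, 0.1734, 0.0619]
orientation: [-1.569, -0.001, -0.007]
force: [0.2, 1.3, -0.5]
opening: 0.0743
t 11.45 p [0.631  0.1734 0.0619] F [ 0.2  1.3 -0.5] open 0.0743 y axis [ 0.005  0.001 -1.   ] yawx -0.2 q6 0.19 q1 0.19
delta cm [-0.3   0.69  0.06]
turn deg [-0.08 -0.22  0.3 ]
```

```bash
python3 -m creep '[[[0.2,-0.3,0.4,0,0,-0.2,0.3],[0.2,0,0.3,0,0,0,0],[0.42,0,0,0,0,0,0],[0.42,0,0,0,0,0,0],[1,0,0,0,0,0,0],[1,0,0,0,0,0,0],[1,0,0,0,0,0,0],[1,0,0,0,0,0,0]]]' 15; python3 d.py .6147 -.1424 .12 0
```

```text
t: 12.25
tool_pos: [0.6288, 0.1736, 0.0559]
orientation: [-1.569, -0.002, -0.002]
force: [0.4, -0.8, 0.0]
opening: 0.0463
t 12.25 p [0.6288 0.1736 0.0559] F [ 0.4 -0.8  0. ] open 0.0463 y axis [ 0.002  0.002 -1.   ] yawx -0.0 q6 0.19 q1 0.19
delta cm [ -1.4   -6.46 -31.59]
turn deg [-0.1  -0.    0.11]
```

```bash
python3 -m creep '[[[1,0,-1,0,0,0,0],[1,0,-3,0,0,0,0],[1,0,-4,0,0,0,0],[1,0,-3,-1,0,0,0],[1,-0.2,0,-3,0,0,0],[1,-0.2,0,-4,0,0,0],[1,-0.2,0,-4,0,0,0],[1,-0.2,0,-4,0,0,0]]]';python3 -m creep '[[[1,-0.2,0,-4,0,0,0],[1,-0.2,0,-4,0,0,0],[1,-0.2,0,-4,0,0,0],[1,0,0,-3,0,0,0],[1,0,0,-1,0,0,0],[1,0,0,0,0,0,0],[1,0,0,0,0,0,0],[1,0,0,0,0,0,0]]]'; python3 d.py .6147 -.1424 .12 0
```

```text
t: 13.05
tool_pos: [0.6213, 0.0143, 0.1766]
orientation: [-1.568, -0.012, 0.002]
force: [0.8, 0.1, -0.6]
opening: 0.046
t: 13.85
tool_pos: [0.6165, -0.1557, 0.1835]
orientation: [-1.57, -0.014, -0.008]
force: [-0.3, 0.0, 0.0]
opening: 0.0459
t 13.85 p [ 0.6165 -0.1557  0.1835] F [-0.3  0.   0. ] open 0.0459 y axis [ 0.014  0.    -1.   ] yawx 0.2 q6 -0.34 q1 -0.33
delta cm [-0.26  6.35  1.33]
turn deg [-0.02  0.24  0.8 ]
```

```bash
python3 -m creep '[[[1,-0.2,1,1.3,0,0.2,0.8],[1,0,2,0,0,0,0],[1,0,2,0,0,0,0],[1,0,1,0,0,0,0],[1,0,0,0,0,0,0],[1,0,0,0,0,0,0],[1,0,0,0,0,0,0],[1,0,0,0,0,0,0]]]'; python3 d.py .6147 -.1424 .12 0
python3 - <<'E'
from h import *
c=cam('wrist');W=world(c);save('pics/w3.png',c['frame'],1.2)
c=cam('scene');save('pics/s3.png',c['frame'][190:360,220:420],3)
print(topfit(near(W,.6145,-.1425,.04,.044,.056)))
E
```

```text
t: 14.65
tool_pos: [0.6153, -0.1308, 0.1212]
orientation: [-1.568, -0.005, 0.009]
force: [-0.7, -0.8, 0.1]
opening: 0.0462
t 14.65 p [ 0.6153 -0.1308  0.1212] F [-0.7 -0.8  0.1] open 0.0462 y axis [-0.003  0.002 -1.   ] yawx 0.5 q6 -0.3 q1 -0.29
delta cm [-0.07  0.12 -1.16]
turn deg [-0.14  0.54 -0.15]
(array([ 0.6139, -0.1409]), 0.0654, 676, np.float64(0.0461))
```

View pics/s3.png

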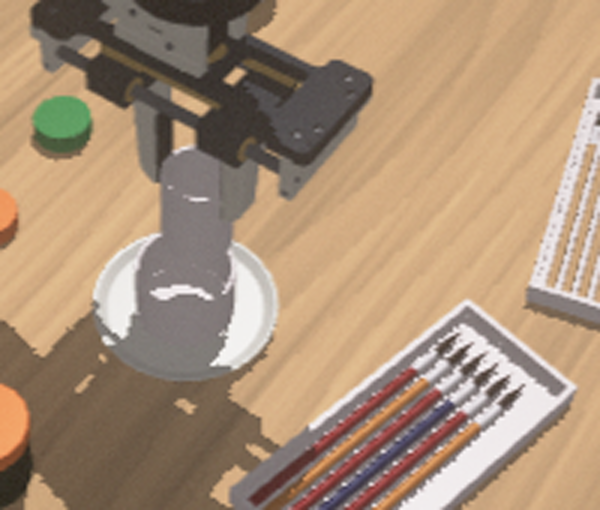

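```bash
python3 -m creep '[[[1,0,0,-1.1,0,0.5,0],[1,0,0,0,0,0,0],[1,0,0,0,0,0,0],[1,0,1,0,0,0,0],[1,0,0,0,0,0,0],[1,0,0,0,0,0,0],[1,0,0,0,0,0,0],[1,0,0,0,0,0,0]]]'; python3 d.py .6147 -.1424 .0645 0
```

```text
t: 15.55
tool_pos: [0.6157, -0.1441, 0.1111]
orientation: [-1.569, 0.002, -0.0]
force: [0.5, -0.4, 0.2]
opening: 0.0456
t 15.55 p [ 0.6157 -0.1441  0.1111] F [ 0.5 -0.4  0.2] open 0.0456 y axis [-0.001  0.002 -1.   ] yawx -0.1 q6 -0.31 q1 -0.31
delta cm [-0.09  4.66  0.16]
turn deg [-0.1  -0.1  -0.07]
```

```bash
python3 -m creep '[[[1,-0.1,0.8,0.1,0,0,0],[1,0,0.8,0,0,0,0],[1,0,0.8,0,0,0,0],[1,0,0.6,0,0,0,0],[1,0,0.5,0,0,0,0],[1,0,0,0,0,0,0],[1,0,0,0,0,0,0],[1,0,0,0,0,0,0]]]'; python3 d.py .6147 -.1424 .0645 0
```

```text
t: 16.35
tool_pos: [0.6139, -0.1425, 0.072]
orientation: [-1.568, 0.003, 0.001]
force: [-0.3, 1.3, -0.6]
opening: 0.0458
t 16.35 p [ 0.6139 -0.1425  0.072 ] F [-0.3  1.3 -0.6] open 0.0458 y axis [-0.003  0.002 -1.   ] yawx -0.1 q6 -0.31 q1 -0.31
delta cm [0.08 0.75 0.01]
turn deg [-0.13 -0.08 -0.16]
```

```bash
python3 -m creep '[[[1,0,0.3,0,0,0,0],[1,0,0.2,0,0,0,0],[1,0,0.1,0,0,0,0],[1,0,0.1,0,0,0,0],[1,0,0.1,0,0,0,0],[1,0,0,0,0,0,0],[1,0,0,0,0,0,0],[1,0,0,0,0,0,0]]]'; python3 d.py .6147 -.1424 .0645 0
```

```text
t: 17.15
tool_pos: [0.6149, -0.1428, 0.0648]
orientation: [-1.569, 0.001, -0.001]
force: [0.6, 0.4, -0.3]
opening: 0.046
t 17.15 p [ 0.6149 -0.1428  0.0648] F [ 0.6  0.4 -0.3] open 0.046 y axis [-0.     0.002 -1.   ] yawx -0.1 q6 -0.31 q1 -0.31
delta cm [-0.02  0.03  0.04]
turn deg [-0.09 -0.08 -0.02]
```

```bash
python3 -m creep '[[[1,0,0.1,0,0,0,0],[1,0,0.1,0,0,0,0],[0.4,0,0,0,0,0,0],[0.3,0,0,0,0,0,0],[0.3,0,0,0,0,0,0],[0.2,0,0,0,0,0,0],[0.2,0,-1,0,0,0,0],[0.2,0,-2,0,0,0,0]]]'; python3 d.py .437 .317 .2 0
```

```text
t: 17.95
tool_pos: [0.6129, -0.1423, 0.0924]
orientation: [-1.568, 0.005, 0.003]
force: [-0.9, 0.2, 0.8]
opening: 0.0742
t 17.95 p [ 0.6129 -0.1423  0.0924] F [-0.9  0.2  0.8] open 0.0742 y axis [-0.006  0.003 -1.   ] yawx -0.1 q6 -0.31 q1 -0.31
delta cm [-17.71 -10.52  45.94]
turn deg [-0.17 -0.08 -0.32]
```

```bash
python3 -m creep '[[[0.2,0,-4,0,0,0,0],[0.2,0,-4,0,0,0,0],[0.2,0,-3,0,0,0,0],[0.3,-1.2,0,4,0,0,0],[0.3,-1.7,0,4.4,0,0,0],[0.3,-1.7,0,4.4,0,0,0],[0.3,-1.7,0,4.4,0,0,0],[0.3,-1.7,0,4.4,0,0,0]]]';python3 -m creep '[[[0.3,-1.7,0,4.4,0,0,0],[0.3,-1.7,0,4.4,0,0,0],[0.3,-1.7,0,4.4,0,0,0],[0.3,-1.7,0,4.4,0,0,0],[0.3,-0.8,0,2,0,0,0],[0.3,0,0,0,0,0,0],[0.3,0,0,0,0,0,0],[0.3,0,0,0,0,0,0]]]'; python3 d.py .437 .317 .2 0
python3 - <<'E'
from h import *
c=cam('top');W=world(c);save('pics/t4.png',c['frame'][120:260,250:480],2.6)
print('wide',topfit(near(W,.6145,-.1425,.04,.044,.055)),'mid',topfit(near(W,.6145,-.1425,.04,.064,.08)),'dish',topfit(near(W,.6145,-.1425,.07,.003,.015)))
W=world(cam('wrist'));print('slim',topfit(near(W,.437,.317,.025,.078,.09)))
E
```

```text
t: 18.75
tool_pos: [0.5356, 0.0739, 0.2177]
orientation: [-1.57, 0.003, -0.014]
force: [1.4, 0.9, 0.4]
opening: 0.0648
t: 19.55
tool_pos: [0.4557, 0.2831, 0.2246]
orientation: [-1.566, -0.008, -0.015]
force: [0.8, 0.1, -0.9]
opening: 0.0651
t 19.55 p [0.4557 0.2831 0.2246] F [ 0.8  0.1 -0.9] open 0.0651 y axis [ 0.015  0.005 -1.   ] yawx -0.2 q6 0.47 q1 0.46
delta cm [-1.93  2.45  3.37]
turn deg [-0.27 -0.25  0.86]
wide (array([ 0.6144, -0.1442]), 0.0665, 172, np.float64(0.0464)) mid (array([ 0.615 , -0.1444]), 0.0463, 126, np.float64(0.0689)) dish (array([ 0.6157, -0.145 ]), 0.124, 1337, np.float64(0.0059))
slim (array([0.4354, 0.3194]), 0.028, 354, np.float64(0.083))
```

View pics/t4.png

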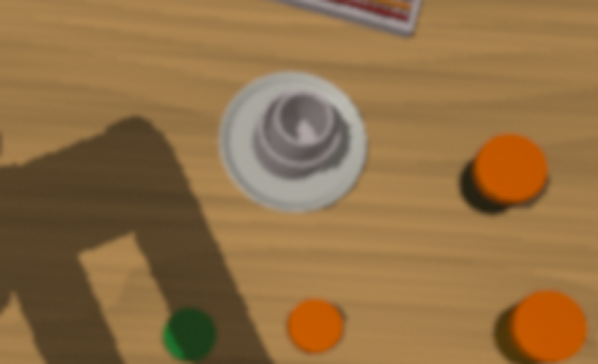

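```bash
python3 -m creep '[[[0.3,-1,1,1.7,0,0,0.8],[0.3,-1,2,1.7,0,0,0],[0.3,0,2,0,0,0,0],[0.3,0,2,0,0,0,0],[0.3,0,1,0,0,0,0],[0.3,0,0,0,0,0,0],[0.3,0,0,0,0,0,0],[0.3,0,0,0,0,0,0]]]'; python3 d.py .436 .318 .075 0
```

```text
t: 20.45
tool_pos: [0.4417, 0.3117, 0.1445]
orientation: [-1.566, 0.011, -0.018]
force: [0.1, -0.9, 0.6]
opening: 0.0649
t 20.45 p [0.4417 0.3117 0.1445] F [ 0.1 -0.9  0.6] open 0.0649 y axis [ 0.004  0.005 -1.   ] yawx -1.1 q6 0.54 q1 0.52
delta cm [-0.61  6.95  0.59]
turn deg [-0.29 -1.06  0.24]
```

```bash
python3 -m creep '[[[0.3,-0.6,0,0.6,-0.3,-1,0.2],[0.3,0,0,0,0,0,0],[0.3,0,1.5,0,0,0,0],[0.3,0,1.5,0,0,0,0],[0.3,0,0.5,0,0,0,0],[0.3,0,0.5,0,0,0,0],[0.3,0,0,0,0,0,0],[0.3,0,0,0,0,0,0]]]'; python3 d.py .436 .318 .075 0
```

```text
t: 21.25
tool_pos: [0.4361, 0.3188, 0.1024]
orientation: [-1.57, -0.002, -0.001]
force: [0.2, -0.3, 0.5]
opening: 0.0648
t 21.25 p [0.4361 0.3188 0.1024] F [ 0.2 -0.3  0.5] open 0.0648 y axis [ 0.002  0.    -1.   ] yawx 0.0 q6 0.54 q1 0.54
delta cm [-0.01  2.74 -0.08]
turn deg [-0.03  0.04  0.13]
```

```bash
python3 -m creep '[[[0.3,0,0.7,0,0,0,0],[0.3,0,0.8,0,0,0,0],[0.3,0,0.5,0,0,0,0],[0.3,0,0.4,0,0,0,0],[0.3,0,0.2,0,0,0,0],[0.5,0,0,0,0,0,0],[0.6,0,0,0,0,0,0],[0.6,0,0,0,0,0,0]]]'; python3 d.py .436 .318 .075 0
```

```text
t: 22.05
tool_pos: [0.4367, 0.319, 0.0749]
orientation: [-1.57, -0.003, -0.002]
force: [0.7, -1.2, -0.2]
opening: 0.0451
t 22.05 p [0.4367 0.319  0.0749] F [ 0.7 -1.2 -0.2] open 0.0451 y axis [ 0.003  0.001 -1.   ] yawx 0.0 q6 0.54 q1 0.54
delta cm [-0.07 -0.01 -0.1 ]
turn deg [-0.07  0.02  0.19]
```

```bash
python3 -m creep '[[[0.65,0,0,0,0,0,0],[0.65,0,0,0,0,0,0],[0.7,0,0,0,0,0,0],[1,0,0,0,0,0,0],[1,0,0,0,0,0,0],[1,0,0,0,0,0,0],[1,0,-0.5,0,0,0,0],[1,0,-1,0,0,0,0]]]' 12; python3 d.py .6147 -.1424 .2 0
python3 - <<'E'
from h import *
W=world(cam('wrist'));P=near(W,.4365,.319,.025,.09,.11);print('slim',topfit(P) if len(P) else 0)
E
```

```text
t: 22.85
tool_pos: [0.4359, 0.3185, 0.0897]
orientation: [-1.571, -0.002, -0.001]
force: [-0.8, 0.0, -0.5]
opening: 0.0282
t 22.85 p [0.4359 0.3185 0.0897] F [-0.8  0.  -0.5] open 0.0282 y axis [ 0.002  0.    -1.   ] yawx 0.0 q6 0.54 q1 0.54
delta cm [ 17.88 -11.01 -46.1 ]
turn deg [-0.01  0.02  0.09]
slim (array([0.4366, 0.3276]), 0.047, 2402, np.float64(0.0972))
```

```bash
python3 -m creep '[[[1,0,-2,0,0,0,0],[1,0,-4,0,0,0,0],[1,0,-4,0,0,0,0],[1,0,-3,0,0,0,0],[1,0,-2,0,0,0,0],[1,1,0,-2.5,0,0,0],[1,1.5,0,-4,0,0,0],[1,1.6,0,-4.2,0,0,0]]]';python3 -m creep '[[[1,1.6,0,-4.2,0,0,0],[1,1.6,0,-4.2,0,0,0],[1,1.6,0,-4.2,0,0,0],[1,1.6,0,-4.2,0,0,0],[1,1.6,0,-4.2,0,0,0],[1,1.6,0,-4.2,0,0,0],[1,0.8,0,-2,0,0,0],[1,0,0,0,0,0,0]]]'; python3 d.py .6147 -.1424 .2 0
```

```text
t: 23.7
tool_pos: [0.478, 0.2145, 0.256]
orientation: [-1.563, -0.017, -0.003]
force: [0.7, -0.4, -1.0]
opening: 0.028
t: 24.5
tool_pos: [0.5896, -0.0732, 0.2635]
orientation: [-1.565, -0.023, -0.015]
force: [-0.1, 0.6, 0.1]
opening: 0.0285
t 24.5 p [ 0.5896 -0.0732  0.2635] F [-0.1  0.6  0.1] open 0.0285 y axis [ 0.025  0.006 -1.   ] yawx 0.3 q6 -0.22 q1 -0.22
delta cm [ 2.31  6.37 -6.97]
turn deg [-0.35  0.29  1.41]
```

```bash
python3 -m creep '[[[1,1.1,1,-3.2,-0.3,0.3,1.4],[1,1.1,1.5,-3.2,0,0,0],[1,0,1.5,0,0,0,0],[1,0,1,0,0,0,0],[1,0,0.5,0,0,0,0],[1,0,0,0,0,0,0],[1,0,0,0,0,0,0],[1,0,0,0,0,0,0]]]'; python3 d.py .6147 -.1424 .17 0
```

```text
t: 25.3
tool_pos: [0.6131, -0.1322, 0.2113]
orientation: [-1.569, -0.007, -0.0]
force: [-0.2, 0.1, -0.8]
opening: 0.0282
t 25.3 p [ 0.6131 -0.1322  0.2113] F [-0.2  0.1 -0.8] open 0.0282 y axis [ 0.004  0.002 -1.   ] yawx 0.2 q6 -0.3 q1 -0.3
delta cm [ 0.14  4.12 -1.03]
turn deg [-0.12  0.25  0.26]
```

```bash
python3 -m creep '[[[1,0.1,0,-1,0,0.2,0.2],[1,0,0,0,0,0,0],[1,0,1,0,0,0,0],[1,0,1,0,0,0,0],[1,0,1,0,0,0,0],[1,0,0.7,0,0,0,0],[1,0,0,0,0,0,0],[1,0,0,0,0,0,0]]]'; python3 d.py .6147 -.1424 .088 0
python3 - <<'E'
from h import *
c=cam('scene');save('pics/s5.png',c['frame'][170:340,220:400],3)
W=world(c);print('mid',topfit(near(W,.6145,-.1425,.03,.066,.078)))
W=world(cam('top'));P=near(W,.6145,-.1425,.04,.066,.08);print('midtop',topfit(P) if len(P) else 0)
E
```

```text
t: 26.1
tool_pos: [0.6143, -0.1425, 0.1713]
orientation: [-1.569, -0.002, -0.0]
force: [0.6, 0.3, -1.1]
opening: 0.028
t 26.1 p [ 0.6143 -0.1425  0.1713] F [ 0.6  0.3 -1.1] open 0.028 y axis [ 0.001  0.002 -1.   ] yawx 0.1 q6 -0.31 q1 -0.31
delta cm [ 0.03  8.33 -0.  ]
turn deg [-0.11  0.05  0.07]
mid (array([ 0.615 , -0.1421]), 0.0473, 100, np.float64(0.0688))
midtop 0
```

View pics/s5.png

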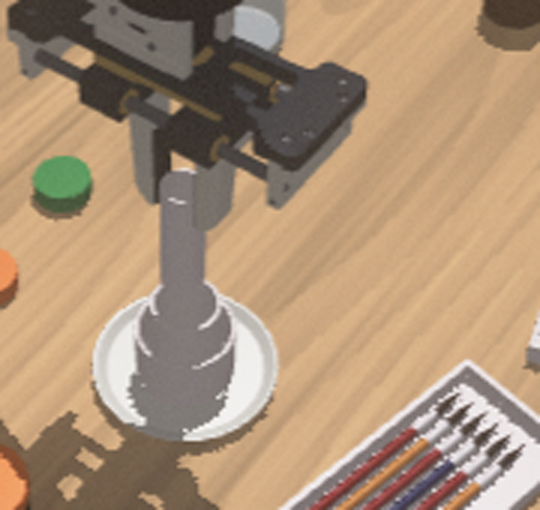

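Slim cup hangs upright, in line above the middle cup (185,290). Lowering.

```bash
python3 -m creep '[[[1,0,0.8,0,0,0,0],[1,0,1,0,0,0,0],[1,0,1,0,0,0,0],[1,0,0.7,0,0,0,0],[1,0,0.5,0,0,0,0],[1,0,0,0,0,0,0],[1,0,0,0,0,0,0],[1,0,0,0,0,0,0]]]'; python3 d.py .6147 -.1424 .088 0
```

```text
t: 27.0
tool_pos: [0.6148, -0.1425, 0.1285]
orientation: [-1.569, -0.003, -0.001]
force: [-0.2, -0.7, -0.2]
opening: 0.0284
t 27.0 p [ 0.6148 -0.1425  0.1285] F [-0.2 -0.7 -0.2] open 0.0284 y axis [ 0.002  0.002 -1.   ] yawx 0.1 q6 -0.31 q1 -0.31
delta cm [-0.01  4.05  0.  ]
turn deg [-0.09  0.06  0.13]
```

```bash
python3 -m creep '[[[1,0,0.8,0,0,0,0],[1,0,0.8,0,0,0,0],[1,0,0.8,0,0,0,0],[1,0,0.5,0,0,0,0],[1,0,0.3,0,0,0,0],[1,0,0,0,0,0,0],[1,0,0,0,0,0,0],[1,0,0,0,0,0,0]]]'; python3 d.py .6147 -.1424 .088 0
```

```text
t: 27.8
tool_pos: [0.6151, -0.1425, 0.094]
orientation: [-1.569, -0.003, -0.001]
force: [-0.0, -0.3, -1.4]
opening: 0.0282
t 27.8 p [ 0.6151 -0.1425  0.094 ] F [-0.  -0.3 -1.4] open 0.0282 y axis [ 0.003  0.001 -1.   ] yawx 0.1 q6 -0.31 q1 -0.31
delta cm [-0.04  0.6   0.01]
turn deg [-0.08  0.06  0.17]
```

```bash
python3 -m creep '[[[1,0,0.2,0,0,0,0],[1,0,0.2,0,0,0,0],[1,0,0.1,0,0,0,0],[1,0,0.1,0,0,0,0],[1,0,0,0,0,0,0],[1,0,0,0,0,0,0],[1,0,0,0,0,0,0],[1,0,0,0,0,0,0]]]'; python3 d.py .6147 -.1424 .088 0
```

```text
t: 28.6
tool_pos: [0.6159, -0.1428, 0.0887]
orientation: [-1.57, -0.005, -0.003]
force: [-0.5, -0.1, -1.0]
opening: 0.0282
t 28.6 p [ 0.6159 -0.1428  0.0887] F [-0.5 -0.1 -1. ] open 0.0282 y axis [ 0.005  0.001 -1.   ] yawx 0.1 q6 -0.31 q1 -0.31
delta cm [-0.12  0.07  0.04]
turn deg [-0.04  0.06  0.28]
```

```bash
python3 -m creep '[[[1,0,0.1,0,0,0,0.3],[1,0,0.1,0,0,0,0],[1,0,0,0,0,0,0],[0.65,0,0,0,0,0,0],[0.55,0,0,0,0,0,0],[0.5,0,0,0,0,0,0],[0.45,0,0,0,0,0,0],[0.4,0,0,0,0,0,0]]]'; python3 d.py .4605 -.1675 .2 0
```

```text
t: 29.4
tool_pos: [0.6169, -0.1432, 0.0885]
orientation: [-1.571, -0.002, 0.0]
force: [0.1, 0.0, -0.0]
opening: 0.0542
t 29.4 p [ 0.6169 -0.1432  0.0885] F [ 0.1  0.  -0. ] open 0.0542 y axis [ 0.001 -0.    -1.   ] yawx 0.1 q6 -0.31 q1 -0.31
delta cm [-15.63 -11.16  -2.42]
turn deg [0.01 0.06 0.05]
```

```bash
python3 -m creep '[[[0.4,0,-2,0,0,0,0],[0.4,0,-4,0,0,0,0],[0.4,0,-4,0,0,0,0],[0.4,-2,0,-0.5,0,0,0],[0.3,-4,0,-0.5,0,0,0],[0.3,-4,0,-0.5,0,0,0],[0.3,-4,0,-0.5,0,0,0],[0.2,-1,0,0,0,0,0]]]'; python3 d.py .4605 -.1675 .1 0
python3 - <<'E'
from h import *
c=cam('top');W=world(c);save('pics/t6.png',c['frame'][120:260,250:480],2.6)
for n,a in dict(wide=(.04,.044,.055),mid=(.03,.064,.076),slim=(.03,.09,.102)).items():
    P=near(W,.6145,-.1425,*a);print(n,topfit(P) if len(P) else 0)
w=world(cam('wrist'))
for X in(W,w):
    P=near(X,.4605,-.1675,.03,.01,.02);print('lid',topfit(P) if len(P) else 0)
E
```

```text
t: 30.2
tool_pos: [0.4625, -0.1633, 0.1909]
orientation: [-1.571, -0.002, 0.003]
force: [-0.5, -0.0, -0.3]
opening: 0.0696
t 30.2 p [ 0.4625 -0.1633  0.1909] F [-0.5 -0.  -0.3] open 0.0696 y axis [-0.001 -0.    -1.   ] yawx 0.2 q6 -0.45 q1 -0.44
delta cm [-0.2   9.09 -0.42]
turn deg [ 0.02  0.19 -0.03]
wide (array([ 0.6143, -0.1438]), 0.0651, 161, np.float64(0.0467))
mid (array([ 0.6148, -0.1435]), 0.0461, 136, np.float64(0.069))
slim (array([ 0.6156, -0.1455]), 0.0279, 68, np.float64(0.0948))
lid (array([ 0.4423, -0.1754]), 0.0051, 4, np.float64(0.0153))
lid (array([ 0.4594, -0.1657]), 0.0441, 1799, np.float64(0.0151))
```

View pics/t6.png

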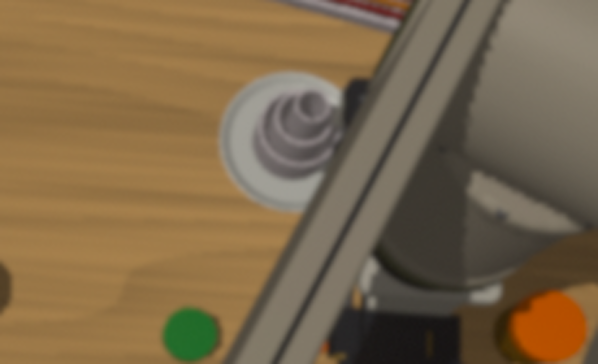

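```bash
python3 -m creep '[[[0.25,-0.2,0,-0.3,0,0.2,0],[0.25,0,2,0,0,0,0],[0.25,0,3,0,0,0,0],[0.25,0,2.5,0,0,0,0],[0.25,0,1.5,0,0,0,0],[0.25,0,1,0,0,0,0],[0.25,0,0,0,0,0,0],[0.25,0,0,0,0,0,0]]]'; python3 d.py .460 -.1662 .014 0
```

```text
t: 31.1
tool_pos: [0.4703, -0.168, 0.0906]
orientation: [-1.574, -0.007, -0.005]
force: [0.0, 0.4, 0.2]
opening: 0.0695
t 31.1 p [ 0.4703 -0.168   0.0906] F [0.  0.4 0.2] open 0.0695 y axis [ 0.007 -0.003 -1.   ] yawx 0.1 q6 -0.45 q1 -0.45
delta cm [-1.09  7.65  0.2 ]
turn deg [0.16 0.08 0.42]
```

```bash
python3 -m creep '[[[0.25,-1,0,0.2,0.2,0.1,0.4],[0.25,0,0,0,0,0,0],[0.25,0,1.5,0,0,0,0],[0.25,0,1.5,0,0,0,0],[0.25,0,1,0,0,0,0],[0.25,0,0.5,0,0,0,0],[0.25,0,0,0,0,0,0],[0.25,0,0,0,0,0,0]]]'; python3 d.py .460 -.1662 .014 0
```

```text
t: 31.9
tool_pos: [0.462, -0.167, 0.0456]
orientation: [-1.573, -0.004, -0.005]
force: [-0.3, 0.4, 0.4]
opening: 0.0696
t 31.9 p [ 0.462  -0.167   0.0456] F [-0.3  0.4  0.4] open 0.0696 y axis [ 0.006 -0.002 -1.   ] yawx -0.0 q6 -0.45 q1 -0.45
delta cm [-0.21  3.16  0.08]
turn deg [ 0.1  -0.04  0.32]
```

```bash
python3 -m creep '[[[0.25,-0.2,0.7,0.1,0,0,0.3],[0.25,0,0.7,0,0,0,0],[0.25,0,0.6,0,0,0,0],[0.25,0,0.5,0,0,0,0],[0.25,0,0.3,0,0,0,0],[0.25,0,0.2,0,0,0,0],[0.25,0,0,0,0,0,0],[0.25,0,0,0,0,0,0]]]'; python3 d.py .460 -.1662 .014 0
```

```text
t: 32.7
tool_pos: [0.4606, -0.1663, 0.0138]
orientation: [-1.573, -0.001, -0.001]
force: [-0.0, -0.4, -0.9]
opening: 0.0695
t 32.7 p [ 0.4606 -0.1663  0.0138] F [-0.  -0.4 -0.9] open 0.0695 y axis [ 0.001 -0.002 -1.   ] yawx -0.0 q6 -0.45 q1 -0.45
delta cm [-0.06 -0.02  0.01]
turn deg [ 0.14 -0.03  0.07]
```

```bash
python3 -m creep '[[[0.4,0,0,0,0,0,0],[0.48,0,0,0,0,0,0],[1,0,0,0,0,0,0],[1,0,0,0,0,0,0],[1,0,0,0,0,0,0],[1,0,0,0,0,0,0],[1,0,-0.5,0,0,0,0],[1,0,-1,0,0,0,0]]]' 10; python3 d.py .616 -.1432 .2 0
```

```text
t: 33.5
tool_pos: [0.46, -0.166, 0.0291]
orientation: [-1.573, 0.001, -0.0]
force: [-0.1, -1.1, -0.4]
opening: 0.044
t 33.5 p [ 0.46   -0.166   0.0291] F [-0.1 -1.1 -0.4] open 0.044 y axis [-0.    -0.002 -1.   ] yawx -0.0 q6 -0.45 q1 -0.45
delta cm [ 15.6  -17.1    2.26]
turn deg [ 0.1  -0.04 -0.  ]
```

```bash
python3 -m creep '[[[1,0,-2,0,0,0,0],[1,0,-4,0,0,0,0],[1,0,-4,0,0,0,0],[1,0,-4,0,0,0,0],[1,0,-2,0,0,0,0],[1,0,-0.5,0,0,0,0],[1,0,0,0,0,0,0],[1,0,0,0,0,0,0]]]';python3 -m creep '[[[1,1.5,0,0.2,0,0,0],[1,3,0,0.5,0,0,0],[1,3,0,0.5,0,0,0],[1,3,0,0.5,0,0,0],[1,2,0,0.3,0,0,0],[1,1,0,0,0,0,0],[1,0,0,0,0,0,0],[1,0,0,0,0,0,0]]]'; python3 d.py .616 -.1432 .15 0
```

```text
t: 34.3
tool_pos: [0.4595, -0.1654, 0.2058]
orientation: [-1.574, -0.002, -0.003]
force: [-0.2, -0.3, -0.1]
opening: 0.0445
t: 35.1
tool_pos: [0.5914, -0.142, 0.1874]
orientation: [-1.566, 0.018, 0.015]
force: [-0.8, 0.1, -0.4]
opening: 0.0443
t 35.1 p [ 0.5914 -0.142   0.1874] F [-0.8  0.1 -0.4] open 0.0443 y axis [-0.021  0.005 -1.   ] yawx -0.1 q6 -0.32 q1 -0.32
delta cm [ 2.54  3.68 -0.13]
turn deg [-0.27 -0.1  -1.2 ]
```

```bash
python3 -m creep '[[[1,1.2,0,-0.1,-0.3,-0.1,-1.2],[1,1,0,0,0,0,0],[1,0.3,0,0,0,0,0],[1,0,0,0,0,0,0],[1,0,1,0,0,0,0],[1,0,0.8,0,0,0,0],[1,0,0,0,0,0,0],[1,0,0,0,0,0,0]]]'; python3 d.py .616 -.1432 .12 0
```

```text
t: 35.9
tool_pos: [0.6158, -0.1436, 0.166]
orientation: [-1.571, 0.001, -0.0]
force: [0.1, 0.9, 0.9]
opening: 0.0438
t 35.9 p [ 0.6158 -0.1436  0.166 ] F [0.1 0.9 0.9] open 0.0438 y axis [-0.001 -0.    -1.   ] yawx -0.1 q6 -0.31 q1 -0.31
delta cm [0.02 4.6  0.04]
turn deg [ 0.02 -0.07 -0.04]
```

```bash
python3 -m creep '[[[1,0,1,0,0,0,0],[1,0,1,0,0,0,0],[1,0,1,0,0,0,0],[1,0,0.7,0,0,0,0],[1,0,0.3,0,0,0,0],[1,0,0.2,0,0,0,0],[1,0,0,0,0,0,0],[1,0,0,0,0,0,0]]]'; python3 d.py .616 -.1432 .098 0
python3 - <<'E'
from h import *
c=cam('scene');save('pics/s7.png',c['frame'][190:330,230:370],4)
W=world(c)
for n,a in dict(mid=(.03,.064,.076),slim=(.02,.088,.099)).items():
    P=near(W,.616,-.1432,*a);print(n,topfit(P) if len(P) else 0)
E
```

```text
t: 36.7
tool_pos: [0.6151, -0.1434, 0.1194]
orientation: [-1.571, 0.003, 0.001]
force: [0.4, -0.4, -0.1]
opening: 0.0439
t 36.7 p [ 0.6151 -0.1434  0.1194] F [ 0.4 -0.4 -0.1] open 0.0439 y axis [-0.002  0.    -1.   ] yawx -0.1 q6 -0.31 q1 -0.31
delta cm [0.1  2.14 0.02]
turn deg [-0.01 -0.07 -0.13]
mid (array([ 0.6163, -0.1439]), 0.0458, 158, np.float64(0.0688))
slim (array([ 0.6212, -0.1503]), 0.0225, 28, np.float64(0.0907))
```

View pics/s7.png

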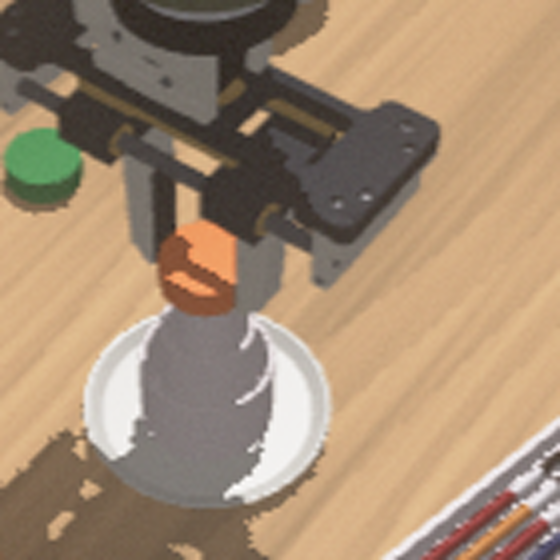

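```bash
python3 -m creep '[[[1,0.1,0.3,0,0,0,0],[1,0,0.3,0,0,0,0],[1,0,0.3,0,0,0,0],[1,0,0.2,0,0,0,0],[1,0,0.1,0,0,0,0],[1,0,0,0,0,0,0],[1,0,0,0,0,0,0],[1,0,0,0,0,0,0]]]'; python3 d.py .616 -.1432 .098 0
```

```text
t: 37.55
tool_pos: [0.6169, -0.1436, 0.1075]
orientation: [-1.571, 0.001, -0.001]
force: [0.6, -0.7, -0.4]
opening: 0.0443
t 37.55 p [ 0.6169 -0.1436  0.1075] F [ 0.6 -0.7 -0.4] open 0.0443 y axis [-0. -0. -1.] yawx -0.1 q6 -0.31 q1 -0.31
delta cm [-0.09  0.95  0.04]
turn deg [ 0.02 -0.07 -0.02]
```

```bash
python3 -m creep '[[[1,0,0.2,0,0,0,0],[1,0,0.2,0,0,0,0],[1,0,0.2,0,0,0,0],[1,0,0.1,0,0,0,0],[1,0,0.1,0,0,0,0],[1,0,0,0,0,0,0],[1,0,0,0,0,0,0],[1,0,0,0,0,0,0]]]'; python3 d.py .616 -.1432 .098 0
```

```text
t: 38.35
tool_pos: [0.6169, -0.1437, 0.0989]
orientation: [-1.571, 0.001, -0.001]
force: [0.3, 0.8, -0.2]
opening: 0.0441
t 38.35 p [ 0.6169 -0.1437  0.0989] F [ 0.3  0.8 -0.2] open 0.0441 y axis [-0. -0. -1.] yawx -0.1 q6 -0.31 q1 -0.31
delta cm [-0.09  0.09  0.05]
turn deg [ 0.03 -0.07 -0.01]
```

```bash
python3 -m creep '[[[1,0,0.1,0,0,0,0],[1,0,0.05,0,0,0,0],[1,0,0,0,0,0,0],[0.45,0,0,0,0,0,0],[0.4,0,0,0,0,0,0],[0.35,0,0,0,0,0,0],[0.3,0,0,0,0,0,0],[0.25,0,0,0,0,0,0]]]';python3 -m creep '[[[0.25,0,-0.5,0,0,0,0],[0.25,0,-2,0,0,0,0],[0.25,0,-4,0,0,0,0],[0.25,0,-4,0,0,0,0],[0.25,0,0,4,0,0,0],[0.25,0,0,4.5,0,0,0],[0.25,0,0,4.5,0,0,0],[0.25,0,0,3,0,0,0]]]'; python3 -m creep '[[[0.25,0,0,3,0,0,0],[0.25,0,0,3,0,0,0],[0.25,0,0,2,0,0,0],[0.25,0,0,0,0,0,0],[0.25,0,0,0,0,0,0],[0.25,0,0,0,0,0,0],[0.25,0,0,0,0,0,0],[0.25,0,0,0,0,0,0]]]'
python3 - <<'E'
from h import *
c=cam('scene');save('pics/s8.png',c['frame'][190:350,180:380],3.5)
ct=cam('top');save('pics/t8.png',ct['frame'],1.4)
a=[('lid',.616,-.1432,.04,.09,.108),('mid',.616,-.1432,.03,.064,.076),('wide',.616,-.1432,.045,.043,.053),('dish',.6155,-.144,.07,.003,.015),('potA',.5913,-.3105,.04,.052,.066),('potB',.4667,-.339,.04,.052,.066),('potC',.6172,.3183,.04,.052,.066),('jar',.4525,.1542,.045,.104,.118)]
for W in(world(ct),world(c)):
  for n,*r in a:
    P=near(W,*r);print(n,topfit(P) if len(P)>3 else 0)
E
```

```text
t: 39.15
tool_pos: [0.6174, -0.1438, 0.0979]
orientation: [-1.572, 0.0, -0.002]
force: [0.4, -1.0, -0.2]
opening: 0.0678
t: 39.95
tool_pos: [0.6179, 0.0163, 0.2101]
orientation: [-1.572, 0.005, -0.01]
force: [0.4, 0.1, -0.1]
opening: 0.0698
t: 40.75
tool_pos: [0.6186, 0.1019, 0.2135]
orientation: [-1.571, -0.001, -0.01]
force: [0.2, -0.5, -0.2]
opening: 0.0696
lid (array([ 0.6172, -0.1455]), 0.0448, 388, np.float64(0.0984))
mid (array([ 0.613 , -0.1428]), 0.0458, 76, np.float64(0.0687))
wide (array([ 0.6139, -0.1444]), 0.0665, 145, np.float64(0.046))
dish (array([ 0.6132, -0.1478]), 0.1302, 1139, np.float64(0.0057))
potA (array([ 0.5909, -0.3105]), 0.0565, 568, np.float64(0.0568))
potB (array([ 0.4668, -0.3399]), 0.0576, 629, np.float64(0.0568))
potC 0
jar 0
lid (array([ 0.6172, -0.1441]), 0.0462, 406, np.float64(0.0984))
mid (array([ 0.6163, -0.1441]), 0.0457, 113, np.float64(0.0684))
wide (array([ 0.616 , -0.1439]), 0.0663, 192, np.float64(0.0458))
dish (array([ 0.6183, -0.1426]), 0.1302, 1192, np.float64(0.0054))
potA (array([ 0.5912, -0.3101]), 0.0576, 738, np.float64(0.0565))
potB (array([ 0.4665, -0.3388]), 0.0577, 650, np.float64(0.0565))
potC (array([0.6165, 0.3191]), 0.0597, 275, np.float64(0.0568))
jar (array([0.4519, 0.1567]), 0.0656, 144, np.float64(0.1077))
```

View pics/s8.png

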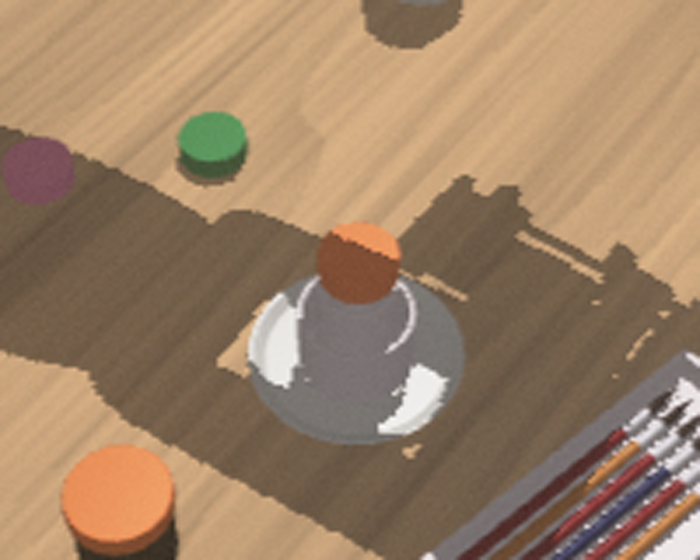

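View pics/t8.png

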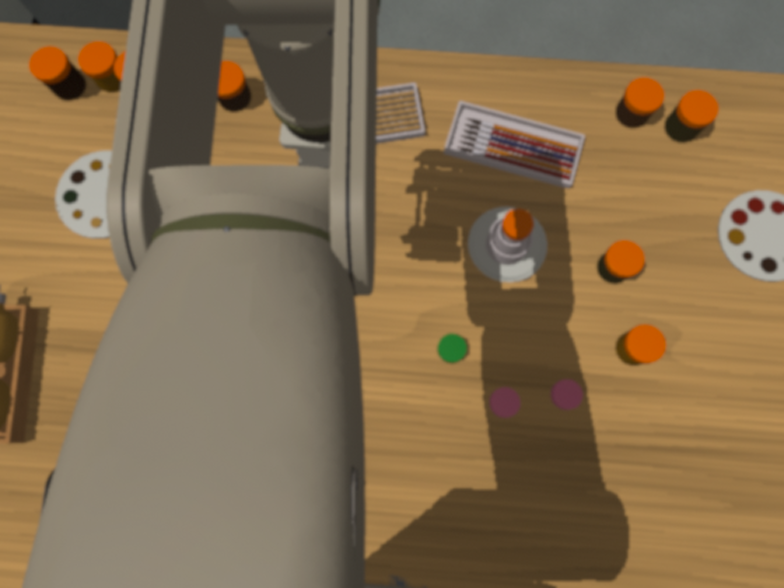

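```bash
python3 -c "
from plant import robot;print(robot.close_job())"
```

```text
the job is handed in; nothing more can be done
None
```

I handed the job in at about 41 s of the 138 s allowed. The wide, middle and slim cups are nested in order on the dish, and the orange lid is over the slim cup's mouth. Everything was released, with the gripper well clear.

**Stack:** in the last pictures the lid, middle and wide cups lie within about 4 mm of one another and of the dish centre. The lid's top measured 98.4 mm high. The cameras read 1–2 mm low, so that matches the 100 mm expected for a fully seated lid.

**Bystanders:** all three pots and the jar were within about 2 mm of where they started. Pot C and the jar could be checked only from the scene camera, because the arm hid them from the top one.

**Check that disagreed:** the final automatic fit of the dish gave 130 mm across instead of 124 mm, with its centre 2–4 mm off. I put this down to the stack and shadow covering part of it. In the top picture the dish sits at the same pixel as at the start, (507,244), and a clean fit after the second cup gave 124 mm within 1 mm of its starting place.

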